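Run the proud red filler plug home on the gear housing

TASK

Two gear housings stand on the workbench; the red filler plug on one of them was started badly and sits proud on top of its thread. Keeping it on its neck, turn it back anticlockwise (seen from above) until its bar lines up with the yellow marks and it drops into the thread start, then run it in clockwise, letting it sink, until it is fully home with its bar at the white marks, and let go. Do not force it clockwise across the top of the thread, and leave the blue plug on the other housing alone.

Things in the scene. Friction and masses are not known exactly. Their poses are not given: they have to be found in the camera images.
- red_plug: Loose red plug, 0.25 kg: disc 54 mm across with a bar handle 64 long (its x) x 16 wide x 30 mm high; brass stem below, 30 mm thick, with two lugs under the bar's ends. Origin: on the axis, lugs' underside; disc top 21, bar top 51 mm above it. z up; a half turn is the same. Starts upright, lugs on the neck's rim, its x axis 35 to 65 degrees clockwise (from above) of red_port's x.
- red_port: Fixed green housing, 130 x 130 x 60 mm; origin on the neck's axis at bench height, z up. Steel neck 84 mm across, rim 76 mm high. Two yellow marks on rim and housing top along its x axis (both sides): thread starts; two white marks 80 degrees clockwise of them: home. Height of the plug's origin above this one: 76 mm at the start, 66 dropped in, 62 home (disc then 1 mm above the rim).
- red_rim (a point): Centre of the neck's mouth, 76 mm above the bench. Bar within 8 degrees of the yellow marks: plug sinks 10 mm by its weight, but if gripped it must be moved down. Clockwise from there it sinks 4 mm more within 65 degrees (weight, or move down with the turn); hard stop at 82 degrees, and 14 degrees anticlockwise of the yellow marks. Turns freely; stem play 1.5 mm.
- blue_end (a point): One end of the bar of the blue plug (same shape as the red one), already home on the other green housing: 30 mm from its axis, 98 mm above the bench. Leave it alone.
Not all that is in view belongs to the job. Of the things that look like the red_plug, the largest one is meant.

How it is judged:
By the outcome, as a careful person would: the job done as asked, in the order asked, and still so for the second after the job is handed in, with the robot touching nothing.
It also fails if it takes over 32 s, if anything falls off the work surface, if the arm or the gripper's body presses on something with over 40 N, if the wrist force passes 120 N, or if a joint passes its speed limit or range.

ROBOT

A 6-joint arm with a two-finger parallel gripper is mounted at the origin on the work surface. World frame = base frame: x ahead of the robot, y to its left, z up, the work surface at z = 0. Lengths are in m, angles in rad, forces in N, time in s.
With the tool pointing down it reaches from about 0.275 to 0.825 m from the base axis. Payload 4.9 kg.
Tool frame: the origin (TCP) lies at the very end of the fingers, on their centre line; the grasp point (between the pads) lies 19 mm behind it; z points along the fingers, y is the line along which they close (so a half turn about z gives the same grasp; the last joint's range is limited). The gripper opens to 85 mm and grips with 20 to 120 N. Pads are 22 mm wide; open, the fingers measure 114 mm over their backs; the gripper's body (76 mm by 85 mm) begins 54 mm behind the grasp point. The pads swing forward as they close: fully open they stand 13 mm farther back than shut.
Start: joints at [-0.134, 0.326, -0.193, 1.052, 0, 1.437], TCP at [0.55, 0, 0.231] pointing down, gripper open.
Joint ranges: [-2.65, 2.65], [-0.97, 1.79], [-1.3, 1.35], [-1.93, 2.1], [-1.47, 1.37], [-3.14, 3.14]. Speed limits (rad/s): [2.57, 2.57, 3.14, 3.14, 3.14, 3.14].

INTERFACE

Orientations are given as a unit quaternion [x, y, z, w].
In Python, from workcell import bot gives the robot as it stands. The module is installed in compiled form; this text tells all that it offers.
- The arm moves only by the shell command python3 -m creep 'ROWS' [FORCE]. ROWS is a JSON object of lists of equal length, an entry for each row: "hand": the opening, from 0 (shut) to 1 (fully open); "travel": the shift along the world's x, y, z in mm, a list of three; "twist": the turn, a rotation vector about the world's x, y, z in rad, a list of three. In form: {"hand": [hand, ...], "travel": [[dx, dy, dz], ...], "twist": [[ax, ay, az], ...]}. A call has 1 to 20 rows; each row is the pose to reach, as a shift and turn from the pose commanded when the call began; what a row does not reach only later rows make up. A row lasts 1/10 s, in which the tool goes at most 50 mm and 8.59 degrees, less where a joint would pass 70% of its speed; a pose out of reach is approached as far as the arm can. A call with a gripper value outside its range is refused whole. The fingers move at their own pace and stop on an object; FORCE is the grip in N (left out, the last holds). Time passes only in rows, so rows that repeat a pose let the fingers close. It gives the time, the measured TCP pose, the force, the opening and the grip force at its end, in the units of the state.
- bot.get_state(): the state, without advancing time (a new reading comes with each control period).
- bot.camera(name): name is "scene" or "side" or "wrist"; returns the picture (480x640x3 uint8, red, green, blue); there is no depth.
- bot.camera_info(name): a dict with "fovy" (degrees; the focal length in pixels is half the picture's height over the tangent of half this angle, whatever the lens; pixels are square), "cx", "cy" (the principal point, pixels), "k1" (the pictures are not rectified: a ray, as slopes to the right and down, at radius r is drawn at 1 + k1 r^2 times it, then the intrinsics apply), "R" (3x3) and "t" (3): a world point X has camera coordinates R X + t; the wrist camera has in their place "mount" (4x4, takes a point from camera to tool coordinates, whose origin is the TCP and whose axes are the flange's). Camera axes: x right, y down, z forward; pixel columns grow to the right and rows downward; lengths in m; the calibration is good to about 2 mm. A picture is of the moment at which its call begins: read the wrist's pose just before it. camera_info takes no time and is no camera call.
- bot.close_job(): hands the job in; it is judged then, once.
The state is a dict: "time": time; "qpos": joint angles; "joint_vel": joint speeds; "joint_torque": joint torques, N m; "ee_pos": TCP position; "tcp_rot": TCP orientation; "wrist_force": force on the tool from outside, world axes, zero at the start; "ft_torque": the same for the moment, N m; "finger_gap": finger opening in m; "gripper_force": force on a finger pad.
Only numpy, scipy, OpenCV 4.12 (cv2) and the standard library are available. Lean on these libraries where they do the work, as an engineer would, in place of code of your own. Each camera call takes 0.05 s, during which the arm holds its last target. There are 200 camera calls.

## Working session

There is one attempt and no reset: what is moved stays moved. The work goes in short steps, Python scripts to look and compute and a shell command to move; the robot and the scene stay as the last step left them, time stands still between calls to the robot, and variables do not carry over. Pictures are saved under pics/ and viewed, at most 10 in all, crops included, and the job is handed in when it is done.

```bash
mkdir -p pics; cat > h.py <<'E'
import numpy as np, cv2
from workcell import bot
from scipy.spatial.transform import Rotation as Ro
def cam(n):
    s=bot.get_state(); i=bot.camera_info(n); im=bot.camera(n)
    return im,pose(n,i,s)
def pose(n,i,s):
    f=240/np.tan(np.radians(i['fovy'])/2)
    if n=='wrist':
        T=np.eye(4);T[:3,:3]=Ro.from_quat(s['tcp_rot']).as_matrix();T[:3,3]=s['ee_pos']
        T=T@np.array(i['mount']);Rw=T[:3,:3];o=T[:3,3]
    else:
        R=np.array(i['R']);Rw=R.T;o=-R.T@np.array(i['t'])
    return dict(f=f,cx=i['cx'],cy=i['cy'],k1=i['k1'],R=Rw,o=o)
def ray(c,u,v):
    K=np.array([[c['f'],0,c['cx']],[0,c['f'],c['cy']],[0,0,1.]])
    # drawn = s*(1+k1 r^2)
    p=cv2.undistortPoints(np.array([[[u,v]]],float),K,np.array([c['k1'],0,0,0,0.]))[0,0]
    d=c['R']@np.array([p[0],p[1],1]); return d/np.linalg.norm(d)
def onz(c,u,v,z):
    d=ray(c,u,v); return c['o']+d*(z-c['o'][2])/d[2]
def tri(L):
    A=0;b=0
    for c,u,v in L:
        d=ray(c,u,v);P=np.eye(3)-np.outer(d,d);A=A+P;b=b+P@c['o']
    X=np.linalg.solve(A,b)
    return X,[np.linalg.norm((np.eye(3)-np.outer(ray(c,u,v),ray(c,u,v)))@(X-c['o'])) for c,u,v in L]
def save(n,im): cv2.imwrite(n,im[:,:,::-1])
E
python3 - <<'E'
from h import *
import pickle
d={}
for n in ['scene','side','wrist']:
    d[n]=cam(n); print(n,d[n][1]['o'].round(3),d[n][1]['R'][:,2].round(2),d[n][1]['f'])
pickle.dump(d,open('v0.pkl','wb'))
save('pics/a.png',cv2.resize(np.hstack([d['scene'][0],d['side'][0]]),(800,300)))
save('pics/b.png',d['wrist'][0])
save('pics/c.png',d['scene'][0])
s=bot.get_state();print(s['time'],s['tcp_rot'],s['finger_gap'])
E
```

```text
scene [1.057 0.019 0.708] [-0.61 -0.08 -0.79] 439.25221287464495
side [ 0.309 -0.816  0.771] [ 0.28  0.72 -0.63] 616.2320211847923
wrist [0.55  0.067 0.373] [-0.   -0.27 -0.96] 369.0903059284105
0.15 [ 7.07098222e-01  7.07115027e-01 -4.01677155e-04 -5.30763102e-04] 0.08569982619073607
```

View pics/a.png

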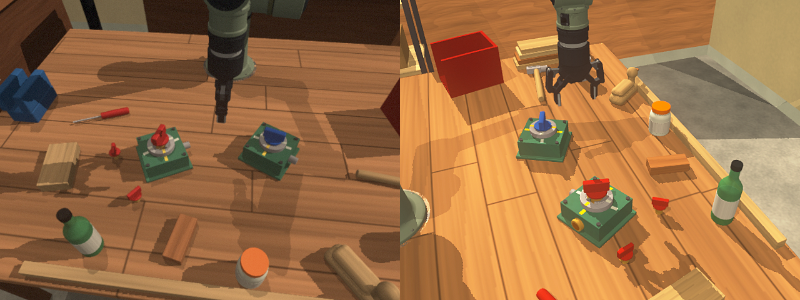

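View pics/b.png

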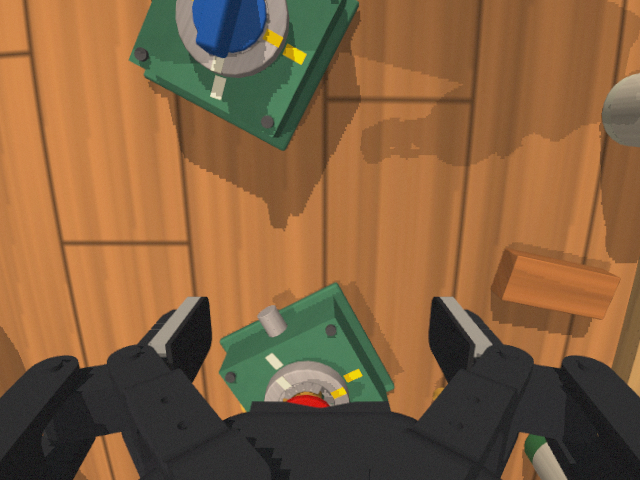

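The scene shows five red things: a large plug on the left green housing (scene ≈(258,222), side ≈(313,304)), two small red plugs (scene ≈(184,242) and (214,312)), a screwdriver handle (scene ≈(184,181)) and a red box. In the wrist view the red housing is partly hidden by the gripper, with its yellow mark near (345,385) and its white mark near (278,370). I choose the large plug on the housing.

```bash
python3 - <<'E'
from h import *
import pickle
d=pickle.load(open('v0.pkl','rb'))
C={}
for n in ['scene','side']:
    im,c=d[n]; hsv=cv2.cvtColor(im,cv2.COLOR_RGB2HSV); h,s,v=cv2.split(hsv)
    m=(((h<6)|(h>174))&(s>170)&(v>70)).astype(np.uint8)
    k,l,st,ce=cv2.connectedComponentsWithStats(m)
    for i in range(1,k):
        if st[i,4]>60: print(n,st[i],ce[i].round(1), onz(c,*ce[i],.11).round(3))
im=d['scene'][0];sd=d['side'][0]
save('pics/d.png',np.hstack([cv2.resize(im[180:300,200:320],(400,400)),cv2.resize(sd[260:400,240:380],(400,400))]))
E
```

```text
scene [611 167  12  14  67] [616.3 173.1] [0.338 0.512 0.11 ]
scene [161 172  46  18 455] [183.9 180.3] [ 0.454 -0.342  0.11 ]
scene [242 199  28  35 633] [256.1 218.3] [ 0.537 -0.178  0.11 ]
scene [175 228  18  22 245] [182.7 240.5] [ 0.603 -0.296  0.11 ]
scene [203 297  23  24 368] [215.7 310.2] [ 0.734 -0.199  0.11 ]
side [  48   49  118  108 8593] [108. 100.] [0.304 0.636 0.11 ]
side [ 293  286   42   33 1117] [314.  300.8] [ 0.534 -0.188  0.11 ]
side [403 315  27  21 427] [415.4 324.9] [ 0.655 -0.288  0.11 ]
side [347 388  27  29 518] [361.1 403.5] [ 0.525 -0.387  0.11 ]
side [218 462  32  18 371] [231.2 472. ] [ 0.342 -0.422  0.11 ]
```

View pics/d.png

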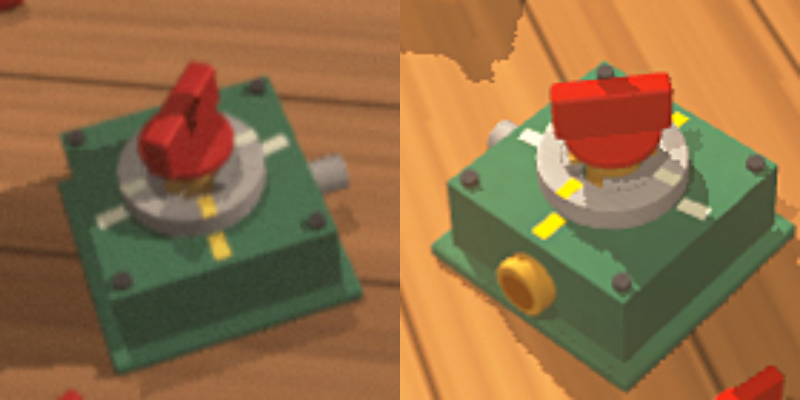

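The crop confirms the choice. The large red plug sits proud with its brass stem showing. Its bar is roughly at the white marks, the yellow marks run lower right to upper right, and a brass filler knob is on the side of the housing. I'll move the wrist camera over it for a close look.

```bash
python3 -m creep '{"hand":[1,1,1,1,1,1],"travel":[[-3,-40,0],[-6,-80,0],[-10,-120,0],[-14,-160,0],[-14,-190,0],[-14,-190,0]],"twist":[[0,0,0],[0,0,0],[0,0,0],[0,0,0],[0,0,0],[0,0,0]]}'
python3 - <<'E'
from h import *
import pickle
c=cam('wrist'); pickle.dump(c,open('w1.pkl','wb')); save('pics/e.png',c[0])
E
python3 -m creep '{"hand":[1,1,1,1],"travel":[[30,0,0],[60,30,0],[80,40,0],[80,40,0]],"twist":[[0,0,0],[0,0,0],[0,0,0],[0,0,0]]}'
python3 - <<'E'
from h import *
import pickle
c=cam('wrist'); pickle.dump(c,open('w2.pkl','wb')); save('pics/f.png',c[0])
E
```

```text
time: 0.75
ee_pos: [0.5357, -0.1937, 0.2308]
tcp_rot: [0.709, 0.705, -0.0, 0.0]
wrist_force: [0.2, 0.5, -0.0]
finger_gap: 0.0853
gripper_force: 0.0
time: 1.2
ee_pos: [0.6179, -0.147, 0.2306]
tcp_rot: [0.706, 0.709, 0.0, -0.0]
wrist_force: [0.8, -0.0, -0.2]
finger_gap: 0.0853
gripper_force: 0.0
```

View pics/e.png

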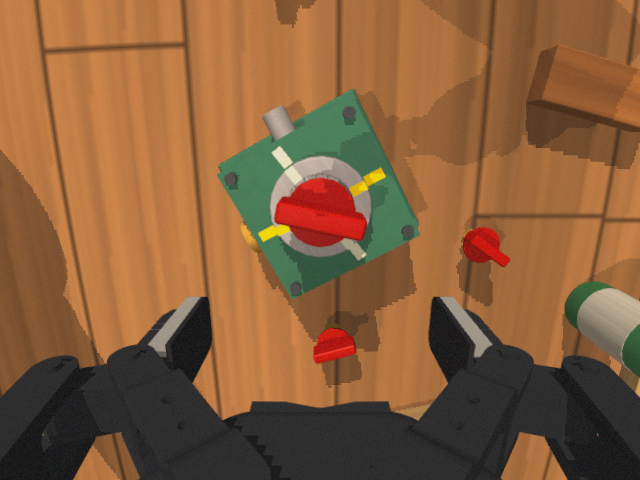

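View pics/f.png

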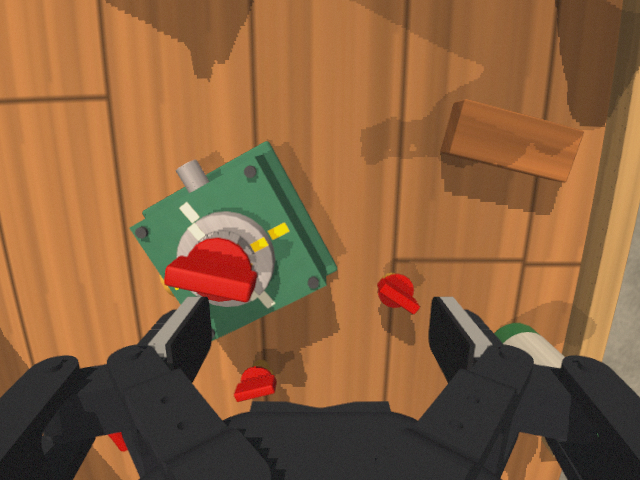

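View e.png shows the bar from about (278,210) to (364,226), with the rim centred near (321,206). The outer yellow marks are at about (272,232) and (375,178), and the white ones at (285,160) and (355,248). In f.png the same bar runs from about (167,272) to (252,290). I'll crop both and pick bar corners.

```bash
python3 - <<'E'
from h import *
import pickle
a=pickle.load(open('w1.pkl','rb'));b=pickle.load(open('w2.pkl','rb'))
save('pics/g.png',np.hstack([cv2.resize(a[0][150:270,260:380],(400,400),interpolation=cv2.INTER_NEAREST),cv2.resize(b[0][200:320,155:275],(400,400),interpolation=cv2.INTER_NEAREST)]))
for (im,c),(x0,x1,y0,y1) in ((a,(215,420,85,300)),(b,(125,340,135,335))):
    hsv=cv2.cvtColor(im,cv2.COLOR_RGB2HSV); h,s,v=cv2.split(hsv)
    R=np.zeros_like(h);R[y0:y1,x0:x1]=1
    for nm,m in (('yel',(h>24)&(h<32)&(s>190)&(v>150)),('wht',(s<60)&(v>185)),('red',((h<6)|(h>174))&(s>150)&(v>70))):
        k,l,st,ce=cv2.connectedComponentsWithStats((m&(R>0)).astype(np.uint8),connectivity=4)
        for i in range(1,k):
            if st[i,4]>15: print(nm,st[i],ce[i].round(1),onz(c,*ce[i],.076)[:2].round(4),onz(c,*ce[i],.06)[:2].round(4))
E
```

```text
yel [369 172  16  11 104] [376.4 176.5] [ 0.5815 -0.1567] [ 0.584  -0.1583]
yel [359 181   9  10  58] [362.8 186.4] [ 0.5708 -0.1646] [ 0.5727 -0.1667]
yel [259 225  30  16 258] [272.7 231.7] [ 0.4969 -0.2019] [ 0.4948 -0.206 ]
wht [271 110   7  12  40] [273.8 115.1] [ 0.5011 -0.1094] [ 0.4992 -0.1084]
wht [276 120  10  15  54] [280.6 127.2] [ 0.506  -0.1184] [ 0.5044 -0.118 ]
wht [272 146  20  23 225] [281.7 157.1] [ 0.5062 -0.1412] [ 0.5046 -0.142 ]
wht [ 271  157   62   61 1068] [297.7 176. ] [ 0.5186 -0.1561] [ 0.5177 -0.1577]
wht [282 232   9  11  55] [286.5 236.5] [ 0.5083 -0.2061] [ 0.5068 -0.2103]
red [ 275  178   92   69 4354] [320.9 213.2] [ 0.537  -0.1865] [ 0.5371 -0.1897]
yel [274 223  15  13 130] [280.6 229.5] [ 0.5858 -0.1533] [ 0.584  -0.1572]
yel [257 238  11   9  64] [262.1 242.5] [ 0.5701 -0.1645] [ 0.5675 -0.1691]
wht [180 164  18  26 165] [188.8 176.2] [ 0.5127 -0.1095] [ 0.507 -0.111]
wht [ 178  202   84   54 1405] [208.1 227.5] [ 0.5254 -0.1518] [ 0.5204 -0.1557]
wht [259 272  11  15  95] [263.9 277.8] [ 0.5704 -0.1962] [ 0.5679 -0.2024]
red [ 164  238   93   64 4152] [213.8 271.2] [ 0.5274 -0.1904] [ 0.5225 -0.1963]
```

View pics/g.png

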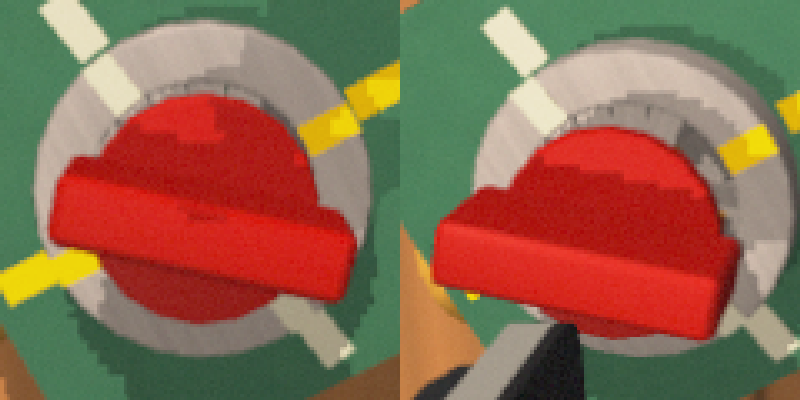

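```bash
python3 - <<'E'
from h import *
import pickle
A=pickle.load(open('w1.pkl','rb'))[1];B=pickle.load(open('w2.pkl','rb'))[1]
p=[(278.6,201),(363.5,221.5),(361.4,240.6),(275,222)];q=[(167,266.6),(251,282.5),(247.4,302),(164.9,285.5)]
P=[]
for a,b in zip(p,q):
    X,e=tri([(A,*a),(B,*b)]);P.append(X);print(X.round(4),np.array(e).round(4))
P=np.array(P);m=P.mean(0)
print('bar',m.round(4),'ang',np.degrees(np.arctan2(*(P[1]+P[2]-P[0]-P[3])[1::-1])),np.linalg.norm(P[1]-P[0]),np.linalg.norm(P[3]-P[0]))
z=m[2]; Z=np.array([onz(A,*a,.127) for a in p]);print('v1@.127',Z.mean(0).round(4),np.degrees(np.arctan2(*(Z[1]+Z[2]-Z[0]-Z[3])[1::-1])))
Z=np.array([onz(B,*a,.127) for a in q]);print('v2@.127',Z.mean(0).round(4),np.degrees(np.arctan2(*(Z[1]+Z[2]-Z[0]-Z[3])[1::-1])))
print('rim',tri([(A,321,206.5),(B,225.5,259)]),onz(A,321,206.5,.076).round(4),onz(B,225.5,259,.076).round(4))
print('rim diam',onz(A,371,206.5,.076)-onz(A,271,206.5,.076))
# yellow outer marks ends on housing z=.06 and rim
y1=onz(A,376.4,176.5,.06);y2=onz(A,260,236,.06);r1=onz(A,359,188,.076);print('yel ang',np.degrees(np.arctan2(*(y1-y2)[1::-1])))
w1=onz(A,281.7-.0,157.1,.06);w2=onz(A,355,250,.06);print('wht ang',np.degrees(np.arctan2(*(w2-w1)[1::-1])))
s=bot.get_state();print(s['time'],s['qpos'].round(3) if hasattr(s['qpos'],'round') else s['qpos'],s['ee_pos'])
E
```

```text
[ 0.5086 -0.1684  0.1258] [0.0005 0.0005]
[ 0.5672 -0.1843  0.1167] [0.0002 0.0002]
[ 0.5652 -0.1964  0.1244] [0. 0.]
[ 0.5057 -0.1828  0.1263] [0.0004 0.0004]
bar [ 0.5367 -0.183   0.1233] ang -14.046630420102035 0.061404147703018 0.014702438345760958
v1@.127 [ 0.5362 -0.182   0.127 ] -13.399788984767781
v2@.127 [ 0.5376 -0.1816  0.127 ] -11.323760850998795
rim (array([ 0.53694858, -0.18154397,  0.07049656]), [np.float64(0.0004402461881782237), np.float64(0.00044024618817822944)]) [ 0.5371 -0.1809  0.076 ] [ 0.5382 -0.1793  0.076 ]
rim diam [ 0.08164309 -0.00036295  0.        ]
yel ang 27.10344999028725
wht ang -52.32946398849715
1.25 [-0.352  0.486  0.049  1.135  0.     1.216] [ 0.61651044 -0.1478582   0.23056374]
```

Triangulated values against the text:

| Item | Measured | Expected |
|---|---|---|
| Bar top centre | (0.537, -0.182, ~0.125) | z 0.127 |
| Bar length | 61 mm | 64 mm |
| Rim height | 0.0705 | 0.076 |
| Bar angle | -13° | |
| Yellow marks | +27° | bar is 40° clockwise of yellow, within 35–65° |
| White marks | -53° | 80° clockwise of yellow |

These all fit. Next I approach with the closing line across the bar, which needs a yaw of +77°.

```bash
python3 -m creep '{"hand":[1,1,1,1,1,1,1,1,1,1,1,1,1,1,1],"travel":[[-20,-8,0],[-40,-16,0],[-60,-24,0],[-79,-32,0],[-79,-32,0],[-79,-32,0],[-79,-32,0],[-79,-32,0],[-79,-32,0],[-79,-32,0],[-79,-32,-20],[-79,-32,-40],[-79,-32,-55],[-79,-32,-55],[-79,-32,-55]],"twist":[[0,0,0.14],[0,0,0.28],[0,0,0.42],[0,0,0.56],[0,0,0.7],[0,0,0.84],[0,0,0.98],[0,0,1.12],[0,0,1.26],[0,0,1.344],[0,0,1.344],[0,0,1.344],[0,0,1.344],[0,0,1.344],[0,0,1.344]]}'
python3 - <<'E'
from h import *
s=bot.get_state();M=Ro.from_quat(s['tcp_rot']).as_matrix();print(M.round(3),np.round(s['ee_pos'],4),np.round(s['qpos'],2))
a=cam('scene')[0];b=cam('side')[0]
save('pics/h.png',np.hstack([cv2.resize(a[130:300,180:350],(400,400)),cv2.resize(b[180:400,220:440],(400,400))]))
E
```

```text
time: 2.75
ee_pos: [0.5363, -0.1818, 0.1766]
tcp_rot: [0.113, 0.994, 0.0, -0.0]
wrist_force: [0.0, -0.3, 1.3]
finger_gap: 0.0851
gripper_force: 0.0
[[-0.974  0.225 -0.001]
 [ 0.225  0.974  0.   ]
 [ 0.001  0.    -1.   ]] [ 0.5363 -0.1818  0.1766] [-0.46  0.4  -0.23  0.94 -0.   -0.23]
```

View pics/h.png

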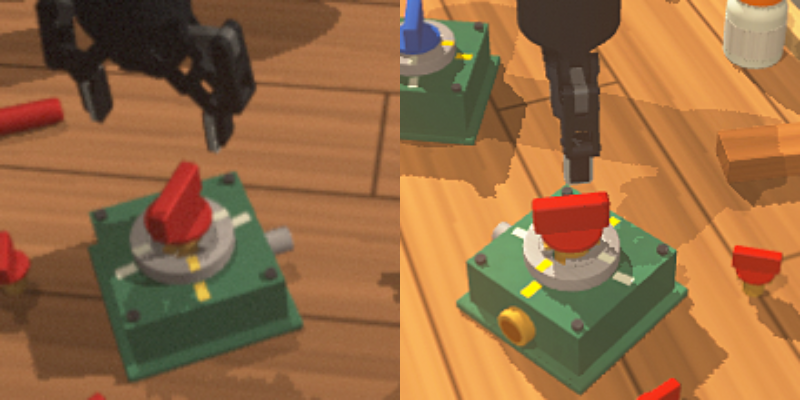

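The gripper is open above the plug with its finger line square to the bar in both views (scene crop bar near (172,205), side crop bar near (570,215)). I'll descend, then close.

```bash
python3 -m creep '{"hand":[1,1,1,1,1,1],"travel":[[0,0,-20],[0,0,-40],[0,0,-58],[0,0,-70],[0,0,-75],[0,0,-75]],"twist":[[0,0,0],[0,0,0],[0,0,0],[0,0,0],[0,0,0],[0,0,0]]}'
python3 -m creep '{"hand":[0,0,0,0,0,0,0,0],"travel":[[0,0,0],[0,0,0],[0,0,0],[0,0,0],[0,0,0],[0,0,0],[0,0,0],[0,0,0]],"twist":[[0,0,0],[0,0,0],[0,0,0],[0,0,0],[0,0,0],[0,0,0],[0,0,0],[0,0,0]]}' 30
```

```text
time: 3.45
ee_pos: [0.537, -0.182, 0.1013]
tcp_rot: [0.113, 0.994, 0.0, -0.0]
wrist_force: [-1.1, -0.4, 0.8]
finger_gap: 0.0852
gripper_force: 0.0
time: 4.25
ee_pos: [0.5372, -0.1821, 0.1016]
tcp_rot: [0.113, 0.994, -0.0, 0.0]
wrist_force: [-0.5, 1.2, 4.5]
finger_gap: 0.0153
gripper_force: 32.9
```

The grip is good: the gap is about 15.3 mm on a 16 mm bar. Now I turn 40° anticlockwise.

```bash
python3 -m creep '{"hand":[0,0,0,0,0,0,0,0,0,0,0,0],"travel":[[0,0,0],[0,0,0],[0,0,0],[0,0,0],[0,0,0],[0,0,0],[0,0,0],[0,0,0],[0,0,0],[0,0,0],[0,0,0],[0,0,0]],"twist":[[0,0,0.07],[0,0,0.14],[0,0,0.21],[0,0,0.28],[0,0,0.35],[0,0,0.42],[0,0,0.49],[0,0,0.56],[0,0,0.63],[0,0,0.7],[0,0,0.7],[0,0,0.7]]}'
python3 -m creep '{"hand":[0,0,0,0],"travel":[[0,0,-1],[0,0,-2],[0,0,-3],[0,0,-3]],"twist":[[0,0,0],[0,0,0],[0,0,0],[0,0,0]]}'
python3 - <<'E'
from h import *
s=bot.get_state();M=Ro.from_quat(s['tcp_rot']).as_matrix();print(np.degrees(np.arctan2(M[1,1],M[0,1])),s['ft_torque'])
a=cam('scene')[0];b=cam('side')[0]
save('pics/i.png',np.hstack([cv2.resize(a[130:300,180:350],(400,400)),cv2.resize(b[240:400,240:400],(400,400))]))
E
```

```text
time: 5.45
ee_pos: [0.5366, -0.1818, 0.1007]
tcp_rot: [-0.234, 0.972, 0.0, -0.0]
wrist_force: [0.0, 0.7, -1.6]
finger_gap: 0.0152
gripper_force: 32.0
time: 5.85
ee_pos: [0.5369, -0.1819, 0.0981]
tcp_rot: [-0.234, 0.972, 0.0, -0.0]
wrist_force: [-0.1, -0.2, -4.2]
finger_gap: 0.0154
gripper_force: 32.0
117.09913089811924 [0.01502276 0.01375121 0.0310499 ]
```

View pics/i.png

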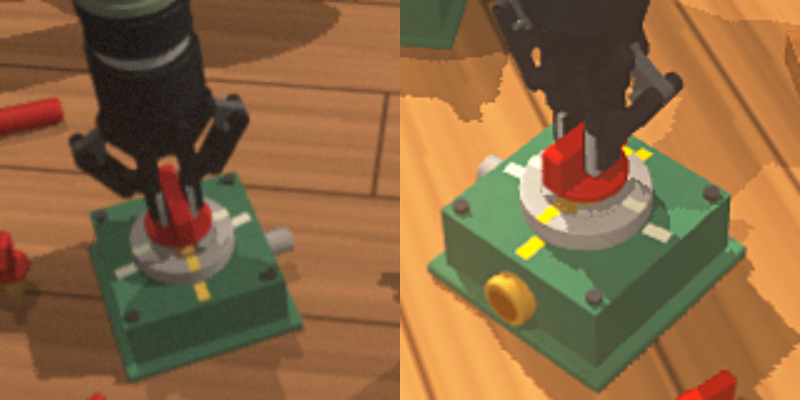

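The bar now lies along the yellow marks in both views, and 3 mm of descent met no resistance. The vertical force of about -4 N is only the plug's weight, so it is entering the thread start. I lower the remaining 7 mm.

```bash
python3 -m creep '{"hand":[0,0,0,0,0,0],"travel":[[0,0,-2],[0,0,-4],[0,0,-6],[0,0,-7],[0,0,-7],[0,0,-7]],"twist":[[0,0,0],[0,0,0],[0,0,0],[0,0,0],[0,0,0],[0,0,0]]}'
```

```text
time: 6.55
ee_pos: [0.537, -0.182, 0.0917]
tcp_rot: [-0.234, 0.972, -0.0, 0.0]
wrist_force: [-1.6, 0.9, 3.4]
finger_gap: 0.0153
gripper_force: 32.7
```

It has bottomed lightly (+3.4 N) after the 10 mm drop. Now I run it in clockwise, sinking with the turn, in two halves.

```bash
python3 -m creep '{"hand":[0,0,0,0,0,0,0,0],"travel":[[0,0,-0.3],[0,0,-0.7],[0,0,-1],[0,0,-1.4],[0,0,-1.7],[0,0,-2.1],[0,0,-2.5],[0,0,-2.5]],"twist":[[0,0,-0.1],[0,0,-0.2],[0,0,-0.3],[0,0,-0.4],[0,0,-0.5],[0,0,-0.6],[0,0,-0.7],[0,0,-0.7]]}'
```

```text
time: 7.35
ee_pos: [0.5383, -0.1826, 0.0897]
tcp_rot: [0.113, 0.994, -0.0, 0.001]
wrist_force: [0.3, 0.4, 5.4]
finger_gap: 0.0155
gripper_force: 33.1
```

```bash
python3 -m creep '{"hand":[0,0,0,0,0,0,0,0,0],"travel":[[0,0,-0.3],[0,0,-0.7],[0,0,-1],[0,0,-1.4],[0,0,-1.5],[0,0,-1.5],[0,0,-1.5],[0,0,-1.5],[0,0,-1.5]],"twist":[[0,0,-0.1],[0,0,-0.2],[0,0,-0.3],[0,0,-0.4],[0,0,-0.5],[0,0,-0.6],[0,0,-0.696],[0,0,-0.696],[0,0,-0.696]]}'
python3 - <<'E'
from h import *
s=bot.get_state();M=Ro.from_quat(s['tcp_rot']).as_matrix();print(np.degrees(np.arctan2(M[1,1],M[0,1])),s['ft_torque'],s['wrist_force'],s['ee_pos'])
E
```

```text
time: 8.25
ee_pos: [0.5371, -0.1824, 0.0877]
tcp_rot: [0.444, 0.896, -0.0, 0.0]
wrist_force: [-2.2, -0.3, 4.6]
finger_gap: 0.0153
gripper_force: 33.1
37.29394410294903 [-0.1051792   0.40736765 -0.10798321] [-2.21222193 -0.33247826  4.58718202] [ 0.53714941 -0.18237814  0.08765167]
```

Total turn is 80° clockwise, 14 mm below the start height, with low forces. I let go, rise and look.

```bash
python3 -m creep '{"hand":[0.5,1,1,1,1,1,1,1,1,1,1,1,1,1],"travel":[[0,0,0],[0,0,0],[0,0,0],[0,0,0],[0,0,0],[0,0,20],[0,0,50],[0,0,90],[0,0,130],[0,0,143],[0,0,143],[0,-15,143],[0,-15,143],[0,-15,143]],"twist":[[0,0,0],[0,0,0],[0,0,0],[0,0,0],[0,0,0],[0,0,0],[0,0,0],[0,0,0],[0,0,0],[0,0,0],[0,0,0],[0,0,0],[0,0,0],[0,0,0]]}'
python3 - <<'E'
from h import *
import pickle
w=cam('wrist');b=cam('side');pickle.dump((w,b),open('w3.pkl','wb'))
save('pics/j.png',np.hstack([cv2.resize(w[0][60:460,120:520],(500,500)),cv2.resize(b[0][240:390,250:340],(300,500))]))
E
```

```text
time: 9.65
ee_pos: [0.5361, -0.1973, 0.2285]
tcp_rot: [0.446, 0.895, 0.0, -0.001]
wrist_force: [0.3, 0.2, -0.6]
finger_gap: 0.0855
gripper_force: 0.0
```

View pics/j.png

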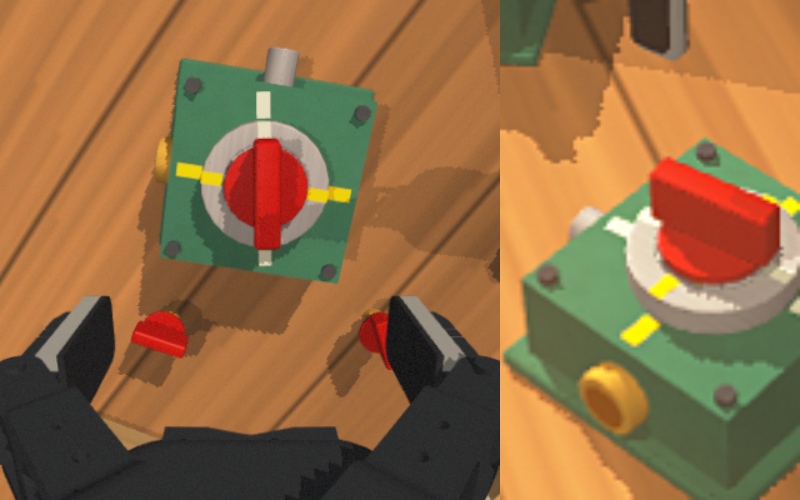

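The bar lies between the white marks: crop bar (267,140)–(267,250), white marks (263,105) and (265,258). The disc sits down on the rim with no brass showing. A quick two-view height check of the bar top, which should be at 0.113:

```bash
python3 - <<'E'
from h import *
import pickle
(w,A),(b,B)=pickle.load(open('w3.pkl','rb'))
print(tri([(A,333.6,216),(B,315.1,296.1)]))
f=lambda x,y,z:onz(A,120+.8*x,60+.8*y,z)
an=lambda p,q:np.degrees(np.arctan2(*(p-q)[1::-1]))
print('bar',an(f(267,250,.113),f(267,141,.113)),'marks',an(f(265,260,.07),f(263,105,.06)),'yel',an(f(342,194,.06),f(187,170,.06)))
E
```

```text
(array([ 0.53699931, -0.18111028,  0.11227462]), [np.float64(0.001156735058627774), np.float64(0.0011567350586276913)])
bar -52.36202502402668 marks -51.879882059738875 yel 28.228586205102236
```

The bar top measures z = 0.112 (home is 0.113), and the bar is within 1° of the white marks. Handing in.

```bash
python3 -c "
from workcell import bot
print(bot.close_job())"
```

```text
the job is handed in; nothing more can be done
None
```

The job is handed in: the red plug was turned back to the yellow marks, dropped into the thread start, and run in clockwise until home. Its bar is within 1° of the white marks and its bar top measured 112 mm high (113 mm is home); the gripper is clear and the arm never went near the blue plug.

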